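Hang the hook plate on its stud

TASK

Take the wooden hook plate out of its slotted rack by the grip on its top edge, push its keyhole gently over the head of the steel stud on the hanging stand, and pull it down until it sits fully home and upright on the stud, then let go. The stud may sit off the middle of the stand, so feel or look for it, never force the plate, and leave the other things where they are.

Things in the scene. Friction and masses are not known exactly. Their poses are not given: they have to be found in the camera images.
- plate: wooden hook plate, 6 mm thick, 120 mm wide, about 0.11 kg, upright. Axes: x from front to back (the hooked front looks to -x), y along the width, z up. Origin: mid width, on the BACK face, where the stud's axis lies once the plate is home (the shank then bears under the slot's top end at z = +3 mm). The plate fills x -6 to 0 mm, z -85 to +38 mm, with the grip block above that.
- entry (a point): middle of the keyhole's entry opening on the plate's back face, 25 mm below the plate's origin. The keyhole goes right through the plate: entry opening 18 mm wide from 11 mm below to 10.5 mm above this point, then square shoulders to a 14 mm mouth, chamfered within 2.5 mm to a slot 9 mm wide that ends 28 mm above it. Head in here, then pull the plate down 25 mm.
- grip (a point): centre of the wooden grip block on the plate's top edge: 16 mm thick (plate's x), 50 mm wide (y), 40 mm high (z); it lies 58 mm above the plate's origin and 3 mm in front of the back face. Pinch it from above across its thickness.
- hooks (a point): foot of the middle one of three small brass hooks on the plate's front (40 mm apart), 45 mm below the plate's origin; they reach 22 mm out of the front. Keep fingers off them.
- rack: fixed dark wooden rack 70 x 150 x 42 mm with a 9 mm wide, 30 mm deep slot along its y between two blocks 70 mm long (and a stop at each end), in which the plate stands at the start (lift straight up by 35 mm or more to clear it). Origin: centre of its underside; z up.
- stand: fixed wooden hanging stand: foot 150 x 200 x 14 mm (x -60 to +90 mm), upright panel 180 mm wide, 18 mm thick, top at 140 mm, carrying a steel stud and two sprung runners on its front. Origin: on the worktop below the middle of the panel's front face; -x points out of the front face (towards the robot), z up.
- stud_slot (a point): middle of the level slot in the panel's front face, 120 mm high, from which the stud sticks straight out: shank 6 mm thick, 10 mm long, then a round head 13 mm across, 4 mm thick (10 to 14 mm out). The stud is at this height but up to 16 mm to the left or right of this point, different each time, held fast; its place is not reported: see or feel it.
- runner_mid (a point): midway between two upright black runners 34 mm either side (37 mm below to 37 mm above), 9 mm out of the face, sprung: they give 8.5 mm under 1.3 to 3.2 N in all. Press the plate's back to 0.5 to 4 mm from the face so it passes behind the head; the runners then press it forward on the head, so it does not fall home by itself: pull it down till it stops hard.
- mug: two-tone mug, 90 mm, 105 mm high; bystander. Origin: centre of its underside.
- tin: round tin, 86 mm, 40 mm high; bystander. Origin: centre of its underside.
- spice_jar: glass spice jar with green lid, 46 mm, 106 mm high; bystander. Origin: centre of its underside.
- shaker: grey shaker, 44 mm, 90 mm high; bystander. Origin: centre of its underside.

How it is judged:
By the outcome, as a careful person would: the job done as asked, in the order asked, and still so for the second after the job is handed in, with the robot touching nothing.
It also fails if it takes over 72 s, if anything falls off the work surface, if the arm or the gripper's body presses on something with over 40 N, if the wrist force passes 120 N, or if a joint passes its speed limit or range.

ROBOT

A 6-joint arm with a two-finger parallel gripper is mounted at the origin on a cart in front of the work surface, level with it; the furniture and walls round the work are solid. World frame = base frame: x ahead of the robot, y to its left, z up, the work surface at z = 0. Lengths are in m, angles in rad, forces in N, time in s.
With the tool pointing down it reaches from about 0.325 to 0.9 m from the base axis. Payload 6.1 kg.
Tool frame: the origin (TCP) lies midway between the tips of the shut fingers; the grasp point (between the pads) lies 19 mm behind it; z points along the fingers, y is the line along which they close (so a half turn about z gives the same grasp; the last joint's range is limited). The gripper opens to 87 mm and grips with 3 to 60 N. Pads are 19 mm wide; open, the fingers measure 117 mm over their backs; the gripper's body (75 mm by 190 mm) begins 51 mm behind the grasp point.
Start: joints at [1.076, 0.22, 1.526, -0, 1.395, -0.126], TCP at [0.225, 0.583, 0.223] pointing down, gripper open.
Joint ranges: [-2.98, 2.98], [-0.91, 2.08], [0.09, 2.57], [-1.24, 4.39], [0.2, 2.65], [-2.68, 2.68]. Speed limits (rad/s): [2.57, 2.57, 3.01, 3.14, 3.14, 3.14].

INTERFACE

Orientations are given as [roll, pitch, yaw] about the fixed x, y, z axes, in that order (R = Rz(yaw) Ry(pitch) Rx(roll)).
In Python, from cell import manip gives the robot as it stands.
- The arm moves only by the tool arm_command, never from a script. Its argument "deltas" is a list that holds one entry, the list of rows, each a list of 6 numbers: the shift along the tool's x, y, z in m, then the turn, a rotation vector about the tool's x, y, z in degrees. A call has 1 to 12 rows; each row shifts and turns the commanded pose from where the row before left it, along the tool's axes as they then stand; what a row does not reach is not made up. A row lasts 1/10 s, in which the tool goes at most 50 mm and 8.59 degrees, less where a joint would pass 70% of its speed; a pose out of reach is approached as far as the arm can. A call is refused whole if a number of a shift passes 0.05 or a number of a turn 8.59, either way. A call with a gripper value outside its range is refused whole. "grip" is the finger opening in m, from 0 to 0.087, set as the call begins (left out, the last holds). The fingers move at their own pace and stop on an object; "grip_force" is the grip in N (left out, the last holds). Time passes only in rows, so rows that do not move let the fingers close. It gives the time, the measured TCP pose, the force, the opening and the grip force at its end, in the units of the state.
- manip.read_state(): the state, without advancing time (a new reading comes with each control period).
- manip.snapshot(name): name is "scene" or "top" or "wrist"; returns a dict with "image" (420x560x3 uint8, red, green, blue), "z_map" (420x560 float32, m along the optical axis (not along the pixel's ray), 0 where there is no reading), "fx", "fy", "cx", "cy" (pixels), "T" (4x4, takes a point from camera to world coordinates); the wrist camera has in their place "mount" (4x4, takes a point from camera to tool coordinates, whose origin is the TCP and whose axes are the flange's). Camera axes: x right, y down, z forward; pixel columns grow to the right and rows downward; lengths in m; the calibration is good to about 2 mm. A picture is of the moment at which its call begins: read the wrist's pose just before it.
- manip.close_job(): hands the job in; it is judged then, once.
The state is a dict: "time": time; "joint_pos": joint angles; "qvel": joint speeds; "effort": joint torques, N m; "eef_pos": TCP position; "tool_rot": TCP orientation; "wrist_force": force on the tool from outside, world axes, zero at the start; "wrist_torque": the same for the moment, N m; "opening": finger opening in m; "grasp_force": force on a finger pad.
Only numpy, scipy, OpenCV 4.12 (cv2) and the standard library are available. Lean on these libraries where they do the work, as an engineer would, in place of code of your own. Each camera call takes 0.05 s, during which the arm holds its last target. There are 200 camera calls.

## Working session

There is one attempt and no reset: what is moved stays moved. The work goes in short steps, Python scripts to look and compute and a tool call to move; the robot and the scene stay as the last step left them, time stands still between calls to the robot, and variables do not carry over. Pictures are saved under pics/ and viewed, at most 10 in all, crops included, and the job is handed in when it is done.

Besides the shell and the picture viewer there is one more tool, called after "Call:" as name(argument=value, ...), one argument or row to a line, values as JSON. arm_command: Moves the arm, as the interface text tells. Its arguments: {"type":"object","properties":{"deltas":{"type":"array","items":{"type":"array","items":{"type":"array","items":{"type":"number"}}}},"grip":{"type":"number"},"grip_force":{"type":"number"}},"required":["deltas"]}

```bash
mkdir -p pics; ls
python3 - <<'E'
from cell import manip
import cv2,numpy as np
s=manip.read_state();print(s)
ims=[]
for n in("scene","top","wrist"):
    d=manip.snapshot(n);np.savez(f"pics/{n}0.npz",**d)
    cv2.imwrite(f"pics/{n}0.png",d["image"][:,:,::-1]);print(n,d["fx"],d["cx"],d["cy"],np.round(d.get("T",d.get("mount")),3).tolist())
E
```

```text
pics
{'time': 0.0, 'joint_pos': array([ 1.07586819e+00,  2.21230564e-01,  1.52758489e+00, -1.98736042e-05,
        1.39471293e+00, -1.26124327e-01]), 'qvel': array([-0.00035018, -0.0006347 , -0.0004135 ,  0.00041076, -0.00027723,
        0.00031309]), 'effort': array([ 8.90340052e-04, -4.94623089e+01, -3.87378573e+01,  6.98438007e-02,
        5.73338417e-02, -1.83510460e-04]), 'eef_pos': array([0.22504242, 0.58242034, 0.22144839]), 'tool_rot': array([-3.13966984e+00, -2.24090869e-04,  2.77279213e+00]), 'wrist_force': array([ 0.08400967, -0.68391098,  0.51174826]), 'wrist_torque': array([-0.01973632, -0.0179698 ,  0.01228855]), 'grasp_force': 0.0, 'opening': 0.08681462939933979}
scene 523.7919583012672 282.4935491133436 209.5141458900289 [[0.794, -0.388, 0.468, -0.24], [-0.608, -0.502, 0.615, -0.929], [-0.003, -0.773, -0.635, 1.147], [0.0, 0.0, 0.0, 1.0]]
top 532.9781645350814 276.39366734775865 208.6152158020019 [[0.018, -0.996, 0.085, 0.422], [-1.0, -0.02, -0.02, 0.09], [0.022, -0.085, -0.996, 1.436], [0.0, 0.0, 0.0, 1.0]]
wrist 347.2195775072571 283.24338026623536 204.49054042478775 [[-0.002, -0.959, -0.284, 0.078], [1.0, -0.002, 0.001, 0.0], [-0.001, -0.284, 0.959, -0.162], [0.0, 0.0, 0.0, 1.0]]
```

View pics/scene0.png

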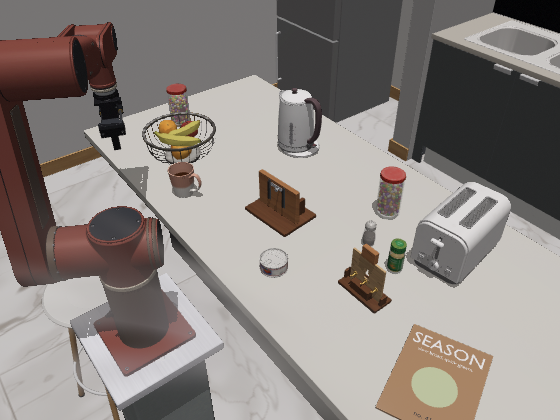

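View pics/top0.png

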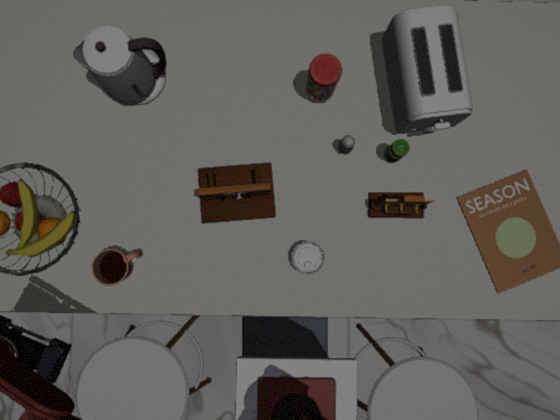

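The scene view shows the plate in its rack at about (368,275) and the stand at (280,200). In the top view the rack is at (397,205), the stand at (237,193), the spice jar at (398,150) and the shaker at (347,144). Next I'll measure the poses from depth.

```bash
cat > h.py <<'E'
import numpy as np,cv2
def cloud(d,T=None):
    T=d["T"] if T is None else T
    z=d["z_map"];v,u=np.mgrid[:420,:560]
    P=np.stack([(u-d["cx"])/d["fx"]*z,(v-d["cy"])/d["fy"]*z,z],-1)@T[:3,:3].T+T[:3,3]
    P[z==0]=np.nan
    return P
def rect(p,lab):
    p=np.float32(p)
    (c,s,a)=cv2.minAreaRect((p[:,:2]*1000).astype(np.float32));print(lab,len(p),"c",np.round(c,1),"size",np.round(s,1),"ang",round(a,2),"z",np.round(np.percentile(p[:,2]*1000,[5,50,95]),1))
E
python3 - <<'E'
from h import *
for n in("top","scene"):
    d=np.load(f"pics/{n}0.npz");P=cloud(d).reshape(-1,3);P=P[~np.isnan(P[:,0])]
    def box(x0,x1,y0,y1,z0,z1):return P[(P[:,0]>x0)&(P[:,0]<x1)&(P[:,1]>y0)&(P[:,1]<y1)&(P[:,2]>z0)&(P[:,2]<z1)]
    print(n)
    W=P[(P[:,2]>.03)&(P[:,0]>.3)&(P[:,0]<.75)&(abs(P[:,1])<.35)]
    # cluster
    g=np.zeros((500,800),np.uint8);ij=np.c_[(W[:,0]-.3)*1000,(W[:,1]+.4)*1000].astype(int);g[ij[:,0],ij[:,1]]=255
    g=cv2.dilate(g,np.ones((9,9)));k,l=cv2.connectedComponents(g);L=l[ij[:,0],ij[:,1]]
    for i in range(1,k):
        p=W[L==i]
        if len(p)<30:continue
        rect(p,i);zm=p[:,2].max()
        q=p[p[:,2]>np.percentile(p[:,2],98)-.012];rect(q,"  top")
E
```

```text
top
1 836 c [416.9 -22.1] size [83.4 81.9] ang 0.95 z [32.7 37.3 42.6]
  top 816 c [416.9 -22.1] size [83.4 81.9] ang 0.95 z [33.2 37.5 42.7]
2 792 c [ 562.  -260.9] size [ 51.3 147.2] ang 1.17 z [ 37.2  54.8 176.3]
  top 149 c [ 562.6 -264.2] size [15.3 50.7] ang 1.79 z [169.5 174.3 178.7]
3 899 c [574.1 168.8] size [ 32.3 180.2] ang 5.91 z [ 46.2 137.1 143.4]
  top 548 c [577.6 168.5] size [ 25.3 179. ] ang 5.87 z [135.1 139.6 144.4]
4 103 c [613.  232.6] size [40.8 15.2] ang 5.61 z [43.7 72.4 78.6]
  top 86 c [613.  232.4] size [40.9 14. ] ang 6.85 z [69.2 73.1 78.7]
5 80 c [625.1 112.6] size [37.3 13. ] ang 1.49 z [69.8 73.4 77.6]
  top 78 c [625.1 112.6] size [37.3 13. ] ang 1.49 z [70.  73.5 77.6]
6 388 c [ 698.8 -248.3] size [44.5 44.9] ang 59.49 z [ 41.2 103.  109. ]
  top 242 c [ 699.5 -249.5] size [43.3 42.5] ang 59.86 z [100.3 105.3 109.7]
7 240 c [ 714.9 -118.5] size [38.7 37.5] ang 10.26 z [34.8 79.2 90.8]
  top 114 c [ 717.2 -120.2] size [31.3 29. ] ang 30.51 z [81.2 86.5 91.9]
8 61 c [ 743.9 -335.5] size [12.3 28.7] ang 0.51 z [146.5 152.3 157.4]
  top 59 c [ 743.9 -33
[... 377 characters left out ...]
ze [ 37.7 187. ] ang 5.93 z [ 36.9  96.1 142.3]
  top 252 c [578.5 169.5] size [ 24.8 182.7] ang 6.79 z [133.8 140.1 145.1]
4 70 c [630.8 108.9] size [29.5 14.8] ang 41.52 z [34.2 55.  77.4]
  top 23 c [631.5 108.9] size [28.9 13.3] ang 50.15 z [69.1 74.5 78.9]
5 431 c [ 697.2 -251.7] size [48.1 46.2] ang 13.62 z [ 35.6  81.1 109.2]
  top 151 c [ 698.  -250.5] size [46.  43.5] ang 13.62 z [100.8 105.9 110.9]
6 233 c [ 712.1 -125.6] size [36.1 37.5] ang 6.2 z [32.2 61.6 89.5]
  top 71 c [ 713.3 -123.8] size [29.9 33.1] ang 15.04 z [79.3 85.9 90.6]
7 57 c [ 742.5 -336.4] size [26.4 14.4] ang 89.31 z [ 53.6 151.3 157.4]
  top 47 c [ 742.5 -336.5] size [26.5 14.4] ang 89.75 z [147.3 153.4 157.5]
```

Run:
```python
from h import *
a=cv2.imread("pics/scene0.png")[150:320,230:430];b=cv2.imread("pics/top0.png")[120:270,180:450]
a=cv2.resize(a,(560,476),interpolation=cv2.INTER_CUBIC)
cv2.imwrite("pics/sc.png",a)
b=cv2.resize(b,None,fx=2.9,fy=2.9,interpolation=cv2.INTER_CUBIC);cv2.imwrite("pics/tc.png",cv2.convertScaleAbs(b,alpha=1.8))
```

```text
(no output)
```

View pics/tc.png

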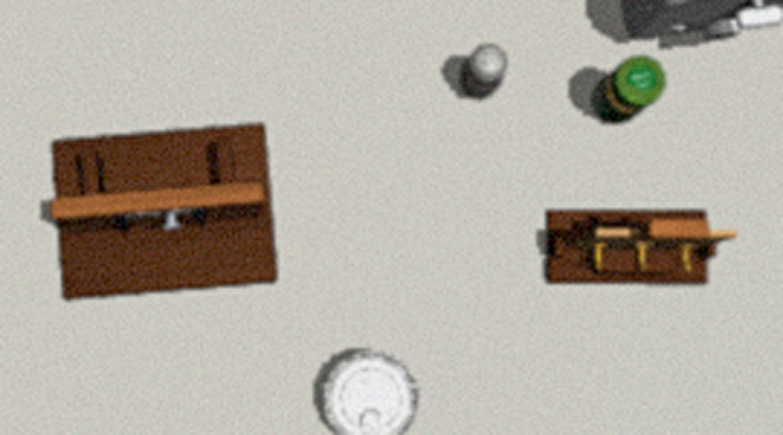

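The top crop shows the stud at about crop (170,218) on the stand front. The rack's hooks look to -x, and the grip block is at about (695,228). I'll move to view the stud with the wrist camera, with the tool turned so the camera looks at the panel front.

Call:
arm_command(
  deltas=[
    [[0,0,0,0,0,-6.8],[0,0,0,0,0,-6.8],[0,0,0,0,0,-6.8],[0,0,0,0,0,-6.8],[-0.0187,-0.0406,0,0,0,0],[-0.0187,-0.0406,0,0,0,0],[-0.0187,-0.0406,0,0,0,0],[-0.0187,-0.0406,0,0,0,0],[-0.0187,-0.0406,0,0,0,0],[-0.0187,-0.0406,0,0,0,0],[-0.0187,-0.0406,0,0,0,0],[-0.0187,-0.0406,0,0,0,0]],
  ],
)

```text
time: 1.35
eef_pos: [0.4089, 0.2741, 0.2224]
tool_rot: [3.142, 0.0, -3.035]
wrist_force: [0.2, 1.0, -0.7]
opening: 0.087
grasp_force: 0.0
```

Call:
arm_command(
  deltas=[
    [[-0.0187,-0.0406,0,0,0,0],[-0.0187,-0.0406,0,0,0,0],[-0.0187,-0.0406,0,0,0,0],[0,0,0,0,0,0],[0,0,0,0,0,0],[0,0,0,0,0,0],[0,0,0,0,0,0]],
  ],
)

```text
time: 2.05
eef_pos: [0.4764, 0.1618, 0.2224]
tool_rot: [3.141, -0.0, -3.034]
wrist_force: [-0.3, 0.7, 0.5]
opening: 0.0871
grasp_force: 0.0
```

```bash
cat >> h.py <<'E'
from scipy.spatial.transform import Rotation as R
def wristT(s,d):
    T=np.eye(4);T[:3,:3]=R.from_euler("xyz",s["tool_rot"]).as_matrix();T[:3,3]=s["eef_pos"]
    return T@d["mount"]
def wsnap(name):
    from cell import manip
    s=manip.read_state();d=manip.snapshot("wrist");d["T"]=wristT(s,d)
    np.savez(f"pics/{name}.npz",**d);cv2.imwrite(f"pics/{name}.png",d["image"][:,:,::-1]);return s,d
E
python3 - <<'E'
from h import *
s,d=wsnap("w1");print(s["time"],s["eef_pos"],np.degrees(s["tool_rot"]),s["wrist_force"])
E
```

```text
2.05 [0.4763777  0.16181219 0.22237923] [ 1.79984954e+02 -2.35570475e-02 -1.73820341e+02] [-0.2841585   0.67453011  0.46982019]
```

View pics/w1.png

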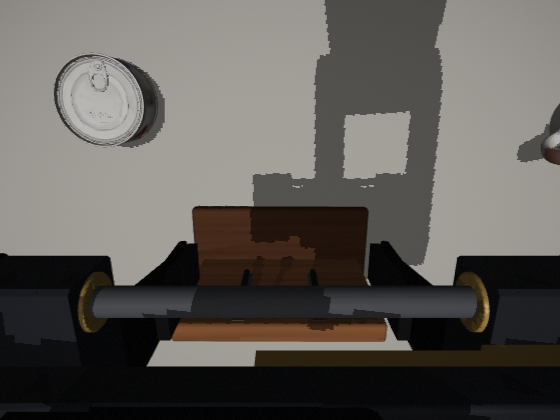

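The wrist picture shows the stand at rows 205-340, with the gripper's crossbar (rows 285-320) hiding the stud. I'll go 70 mm closer so that the stud appears above the bar.

Call:
arm_command(
  deltas=[
    [[-0.0233,0,0,0,0,0],[-0.0233,0,0,0,0,0],[-0.0234,0,0,0,0,0],[0,0,0,0,0,0],[0,0,0,0,0,0],[0,0,0,0,0,0]],
  ],
)

```text
time: 2.7
eef_pos: [0.5457, 0.1686, 0.2223]
tool_rot: [3.142, -0.001, -3.035]
wrist_force: [0.2, -0.5, 0.6]
opening: 0.0868
grasp_force: 0.0
```

Run:
```python
from h import *
s,d=wsnap("w2");print(s["time"],s["eef_pos"],np.degrees(s["tool_rot"]))
im=d["image"][130:320,140:430,::-1];cv2.imwrite("pics/w2c.png",cv2.resize(im,None,fx=2.7,fy=2.7,interpolation=cv2.INTER_CUBIC))
P=cloud(d);p=P.reshape(-1,3);ok=~np.isnan(p[:,0])
q=p[ok&(p[:,2]>.133)&(p[:,2]<.147)&(p[:,0]>.54)&(p[:,0]<.61)&(p[:,1]>.04)&(p[:,1]<.3)];rect(q,"panel top")
```

```text
2.7 [0.54570233 0.16860074 0.22234836] [ 1.79997708e+02 -4.78922911e-02 -1.73866478e+02]
panel top 4199 c [581.1 169.5] size [ 19.2 178.7] ang 6.22 z [134.9 139.3 140.5]
```

View pics/w2c.png

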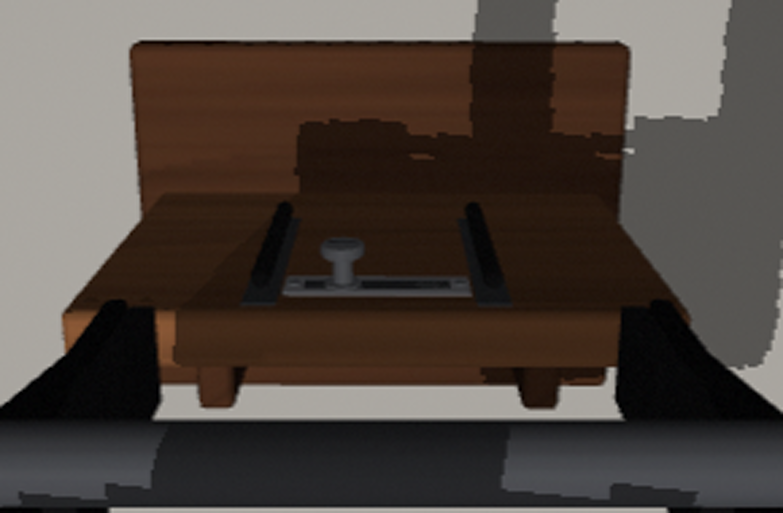

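The stud's head is at crop (342,247) and its shank at (345,277), left of the slot's middle; the runners are at (275,245) and (483,245). I'll compute its place and check the panel pose.

Run:
```python
from h import *
d=np.load("pics/w2.npz");P=cloud(d);T=d["T"]
def px(u,v):return 140+(u+.5)/2.7-.5,130+(v+.5)/2.7-.5
def ray(u,v):
    r=T[:3,:3]@np.array([(u-d["cx"])/d["fx"],(v-d["cy"])/d["fy"],1]);return T[:3,3],r
# panel front plane fit
u0,v0=map(int,px(180,230));u1,v1=map(int,px(245,295))
p=np.concatenate([P[v0:v1,u0:u1].reshape(-1,3),P[v0:v1,int(px(515,0)[0]):int(px(570,0)[0])].reshape(-1,3)])
p=p[~np.isnan(p[:,0])]
p=p[(p[:,2]>.05)&(p[:,2]<.135)]
c=np.median(p,0);
for _ in range(3):
    A=np.c_[p[:,1],p[:,2],np.ones(len(p))];k=np.linalg.lstsq(A,p[:,0],rcond=None)[0];r=p[:,0]-A@k;p=p[abs(r)<.004]
print("face x = a*y+b*z+c",k,"yaw",-np.degrees(np.arctan(k[0])),"tilt",np.degrees(np.arctan(k[1])),"rms",r.std(),"x at y=.1685,z=.12:",k@[.1685,.12,1])
yaw=np.radians(6.2);n=np.array([np.cos(yaw),np.sin(yaw),0]);t=np.array([-n[1],n[0],0])
o=np.array([.5721,.1685,0])
for nm,uv in dict(head=(342,243),shank=(344,275),slotL=(283,287),slotR=(470,287),runL=(285,206),runR=(473,206),runLb=(262,280),runRb=(489,280)).items():
    u,v=px(*uv);o0,r=ray(u,v)
    w=P[int(round(v)),int(round(u))]
    # plane z=.12 for stud/slot
    q=o0+r*(.12-o0[2])/r[2]
    print(nm,"depth pt",np.round(w*1000,1),"lateral",round((w-o)@t*1000,1),"out",round(-(w-o)@n*1000,1),"| z=.12:",np.round(q*1000,1),"lat",round((q-o)@t*1000,1),"out",round(-(q-o)@n*1000,1))
# head blob: points standing 8..15mm out of face with z .11-.13
F=P.reshape(-1,3);F=F[~np.isnan(F[:,0])];out=-(F-o)@n;lat=(F-o)@t
m=(out>.0095)&(out<.017)&(F[:,2]>.113)&(F[:,2]<.13)&(abs(lat)<.025)
print("head",m.sum(),np.round(F[m].mean(0)*1000,1),"lat",np.round([lat[m].min()*1e3,lat[m].max()*1e3,lat[m].mean()*1e3],1),"out",np.round([out[m].min()*1e3,out[m].max()*1e3],1),F[m][:,2].max())
# grip
for n_ in("top","scene"):
    D=np.load(f"pics/{n_}0.npz");G=cloud(D).reshape(-1,3);G=G[(G[:,2]>.14)&(G[:,2]<.19)&(abs(G[:,0]-.56)<.03)&(abs(G[:,1]+.264)<.04)]
    rect(G,n_+" grip");rect(G[G[:,2]>.17],"  top");
```

```text
face x = a*y+b*z+c [-0.10328986 -0.00162045  0.59074926] yaw 5.897160292685936 tilt -0.09284472824962371 rms 0.0002524292023293995 x at y=.1685,z=.12: 0.5731504663244039
head depth pt [560.3 156.5 121. ] lateral -10.6 out 13.0 | z=.12: [560.4 156.8 120. ] lat -10.4 out 12.9
shank depth pt [569.5 158.3 123.5] lateral -9.9 out 3.7 | z=.12: [570.4 158.3 120. ] lat -9.9 out 2.8
slotL depth pt [576.3 139.9 119.8] lateral -28.8 out -1.1 | z=.12: [576.2 140.4 120. ] lat -28.4 out -1.0
slotR depth pt [570.2 196.7 120.2] lateral 28.2 out -1.2 | z=.12: [570.3 196.5 120. ] lat 28.0 out -1.2
runL depth pt [567.5 134.5  65.9] lateral -33.3 out 8.2 | z=.12: [550.7 139.1 120. ] lat -26.9 out 24.5
runR depth pt [560.8 201.2  64.8] lateral 33.7 out 7.7 | z=.12: [544.9 194.1 120. ] lat 28.3 out 24.3
runLb depth pt [569.9 135.2 130.8] lateral -32.9 out 5.8 | z=.12: [574.6 133.9 120. ] lat -34.7 out 1.2
runRb depth pt [562.7 200.2 131.6] lateral 32.5 out 5.9 | z=.12: [567.4 201.9 120. ] lat 33.7 out 1.0
head 123 [561.2 157.1 122.5] lat [-16.3  -4.2 -10.1] out [ 9.5 13.5] 0.1270782253564834
top grip 184 c [ 562.  -262.1] size [16.7 54.9] ang 1.31 z [155.3 173.2 178.5]
  top 138 c [ 562.6 -264.2] size [15.  50.7] ang 1.15 z [171.1 174.6 178.8]
scene grip 232 c [ 560.  -264.4] size [52.7 21.2] ang 87.07 z [142.7 165.3 177.9]
  top 96 c [ 561.6 -264.7] size [19.9 50.4] ang 1.77 z [170.7 175.  178.3]
```

Call:
arm_command(
  deltas=[
    [[0,0,0,0,0,7.88],[0,0,0,0,0,7.88],[0,0,0,0,0,7.88],[0,0,0,0,0,7.88],[0,0,0,0,0,7.88],[0,0,0,0,0,7.88],[0,0,0,0,0,7.88],[0,0,0,0,0,7.88],[0,0,0,0,0,7.88],[0,0,0,0,0,7.88],[0,0,0,0,0,7.88],[0,0,0,0,0,7.88]],
  ],
)

```text
time: 3.95
eef_pos: [0.546, 0.1682, 0.2228]
tool_rot: [3.141, -0.0, 1.592]
wrist_force: [-0.4, -0.2, 0.5]
opening: 0.0871
grasp_force: 0.0
```

Call:
arm_command(
  deltas=[
    [[-0.0433,0.0005,0,0,0,0],[-0.0433,0.0005,0,0,0,0],[-0.0433,0.0005,0,0,0,0],[-0.0433,0.0005,0,0,0,0],[-0.0433,0.0005,0,0,0,0],[-0.0433,0.0005,0,0,0,0],[-0.0433,0.0005,0,0,0,0],[-0.0433,0.0005,0,0,0,0],[-0.0433,0.0005,0,0,0,0],[-0.0433,0.0005,0,0,0,0],[0,0,0,0,0,0],[0,0,0,0,0,0]],
  ],
)

```text
time: 5.15
eef_pos: [0.5624, -0.2651, 0.2225]
tool_rot: [-3.141, -0.001, 1.595]
wrist_force: [-0.1, 0.0, -0.7]
opening: 0.0866
grasp_force: 0.0
```

Call:
arm_command(
  deltas=[
    [[0,0,0,0,0,0],[0,0,0,0,0,0],[0,0,0,0,0,0]],
  ],
)

```text
time: 5.45
eef_pos: [0.5633, -0.2634, 0.2228]
tool_rot: [3.141, 0.0, 1.599]
wrist_force: [-0.1, -0.1, 0.1]
opening: 0.0876
grasp_force: 0.0
```

Run:
```python
from h import *
s,d=wsnap("w3");print(s["time"],s["eef_pos"],np.degrees(s["tool_rot"]))
G=cloud(d).reshape(-1,3);e=s["eef_pos"];G=G[(G[:,2]>.11)&(G[:,2]<.195)&(abs(G[:,0]-.56)<.04)&(abs(G[:,1]+.264)<.045)]
rect(G,"grip");rect(G[G[:,2]>.17],"  top");rect(G[(G[:,2]>.172)&(G[:,2]<.178)],"  top2")
```

```text
5.45 [ 0.56331793 -0.26335398  0.22279351] [1.79986197e+02 1.09261809e-03 9.16088525e+01]
grip 2269 c [ 563.6 -264. ] size [16.  89.8] ang 0.7 z [134.3 173.8 175.1]
  top 1761 c [ 563.6 -263.9] size [16.  49.5] ang 0.72 z [171.9 174.1 175.2]
  top2 1659 c [ 563.5 -264. ] size [15.8 49.3] ang 0.32 z [172.8 174.1 175.2]
```

View pics/w3.png

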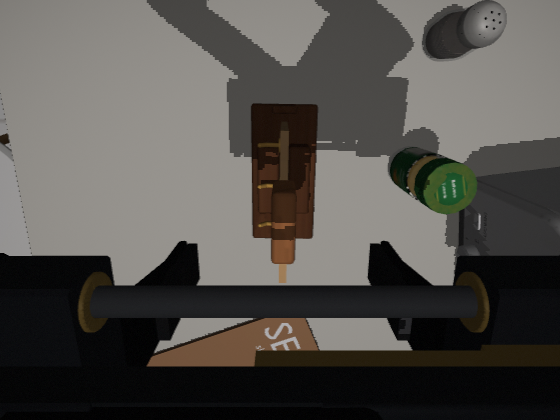

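The picture shows the grip block at (283,230) centred between the open fingers, with the hooks on its left (-x side). I'll descend and grip.

Call:
arm_command(
  deltas=[
    [[-0.0006,0,0.015,0,0,0.6],[0,0,0.015,0,0,0],[0,0,0.015,0,0,0],[0,0,0.015,0,0,0],[0,0,0.015,0,0,0],[0,0,0.012,0,0,0],[0,0,0,0,0,0],[0,0,0,0,0,0],[0,0,0,0,0,0]],
  ],
)

```text
time: 6.4
eef_pos: [0.5637, -0.2657, 0.1365]
tool_rot: [3.14, 0.001, 1.587]
wrist_force: [-1.0, -0.5, 0.5]
opening: 0.0868
grasp_force: 0.0
```

Call:
arm_command(
  deltas=[
    [[0,0,0,0,0,0],[0,0,0,0,0,0],[0,0,0,0,0,0],[0,0,0,0,0,0],[0,0,0,0,0,0],[0,0,0,0,0,0],[0,0,0,0,0,0],[0,0,0,0,0,0],[0,0,0,0,0,0],[0,0,0,0,0,0]],
  ],
  grip=0.0,
  grip_force=35,
)

```text
time: 7.4
eef_pos: [0.5631, -0.2653, 0.1355]
tool_rot: [3.142, -0.0, 1.587]
wrist_force: [0.4, -0.9, -1.3]
opening: 0.0154
grasp_force: 35.0
```

Call:
arm_command(
  deltas=[
    [[0,0,-0.005,0,0,0],[0,0,-0.01,0,0,0],[0,0,-0.01,0,0,0],[0,0,-0.015,0,0,0],[0,0,-0.015,0,0,0],[0,0,-0.005,0,0,0],[0,0,0,0,0,0],[0,0,0,0,0,0],[0,0,0,0,0,0],[0,0,0,0,0,0]],
  ],
)

```text
time: 8.4
eef_pos: [0.5626, -0.265, 0.1945]
tool_rot: [-3.14, -0.001, 1.587]
wrist_force: [-0.2, -0.6, -1.6]
opening: 0.016
grasp_force: 35.0
```

```bash
cat >> h.py <<'E'
def inhand(s,d):
    """plate in tool frame from the wrist view: block top and plate top edge"""
    P=cloud(d,np.asarray(d["mount"])).reshape(-1,3)*1000
    P=P[~np.isnan(P[:,0])]
    B=P[(abs(P[:,1])<12)&(abs(P[:,0])<40)&(P[:,2]>-45)&(P[:,2]<-32)]
    if len(B)>10: print("blocktop tool x range",np.round(np.percentile(B[:,0],[1,99]),1),"y",np.round(np.percentile(B[:,1],[1,99]),1),"z",np.round(np.median(B[:,2]),1),len(B))
    E=P[(abs(P[:,1])<8)&(abs(P[:,0])<75)&(abs(P[:,2]-1)<8)&(abs(P[:,0])>26)]
    for sgn in(1,-1):
        e=E[E[:,0]*sgn>0]
        if len(e)>5: print("edge side",sgn,"x",np.round(np.percentile(e[:,0],[1,99]),1),"y",np.round(np.median(e[:,1]),1),"z fit",np.round(np.polyfit(e[:,0],e[:,2],1),3),len(e))
E
python3 - <<'E'
from h import *
s,d=wsnap("w4");print(s["time"],s["eef_pos"],np.degrees(s["tool_rot"]),s["opening"],s["wrist_force"])
inhand(s,d)
E
```

```text
8.4 [ 0.56262516 -0.26502307  0.19453376] [-1.79919001e+02 -5.03941867e-02  9.09087275e+01] 0.016023946855904227 [-0.21436144 -0.55321472 -1.59141559]
blocktop tool x range [-21.7  26. ] y [-10.8  10.8] z -38.5 3324
edge side 1 x [26.1 60.9] y 0.5 z fit [0.021 0.183] 890
```

View pics/w4.png

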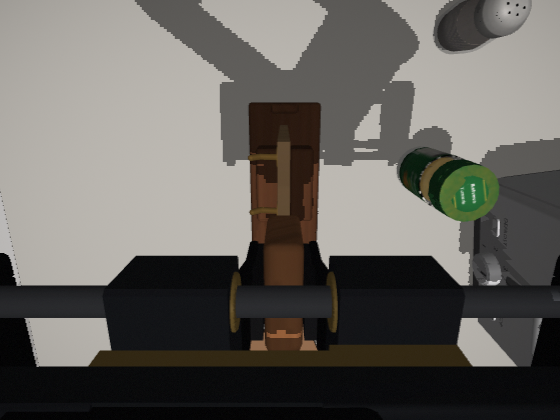

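The plate is held upright, with two hooks visible at (265,157) and (265,211), and it is clear of the rack. I'll check for tilt against the view of it standing in the rack.

Run:
```python
from h import *
for n in("w3","w4"):
    d=np.load(f"pics/{n}.npz");P=cloud(d).reshape(-1,3)*1000
    z0=135 if n=="w3" else 194
    m=(abs(P[:,0]-563)<9)&(P[:,1]>-236)&(P[:,1]<-190)&(abs(P[:,2]-z0)<6);e=P[m]
    print(n,m.sum(),"z vs y",np.polyfit(e[:,1]+264,e[:,2],1),"x vs y yaw",-np.degrees(np.arctan(np.polyfit(e[:,1]+264,e[:,0],1)))[0],"ymax",np.percentile(e[:,1],99),"xmed",np.median(e[:,0]))
    b=P[(abs(P[:,0]-563)<7)&(abs(P[:,1]+264)<27)&(abs(P[:,2]-z0-39)<5)]
    A=np.c_[b[:,:2]-[563,-264],np.ones(len(b))];print("  block top plane",np.linalg.lstsq(A,b[:,2],rcond=None)[0])
```

```text
w3 378 z vs y [-1.35277289e-02  1.34932543e+02] x vs y yaw 0.05163442785075495 ymax -204.3655380467074 xmed 563.1635295968035
  block top plane [ 3.40677815e-02 -9.55832588e-03  1.74086904e+02]
w4 803 z vs y [-8.34357398e-03  1.93766604e+02] x vs y yaw 0.8520628855835848 ymax -204.13741873171602 xmed 562.4079046959357
  block top plane [-5.09196875e-03 -1.48117464e-02  2.33065215e+02]
```

The slope is the same in both views, so it is a calibration artefact and the plate is upright. It sits about 0.9 mm along tool +x from the TCP. I'll carry it to in front of the stand, turned to the panel's 6° yaw.

Call:
arm_command(
  deltas=[
    [[0,0,0,0,0,-5.1],[0.02,-0.0004,0.001,0,0,0],[0.038,-0.0004,0.001,0,0,0],[0.042,-0.0004,0.001,0,0,0],[0.042,-0.0004,0.001,0,0,0],[0.042,-0.0004,0.001,0,0,0],[0.042,-0.0004,0.001,0,0,0],[0.042,-0.0004,0.001,0,0,0],[0.042,-0.0004,0.001,0,0,0],[0.042,-0.0004,0.001,0,0,0],[0.036,-0.0004,0.001,0,0,0],[0.03,-0.0004,0.0005,0,0,0]],
  ],
)

```text
time: 9.65
eef_pos: [0.5134, 0.1527, 0.1847]
tool_rot: [-3.141, -0.001, 1.676]
wrist_force: [0.3, -0.6, -0.5]
opening: 0.0158
grasp_force: 35.0
```

Call:
arm_command(
  deltas=[
    [[0,0,0,0,0,0],[0,0,0,0,0,0],[0,0,0,0,0,0],[0,0,0,0,0,0],[0,0,0,0,0,0],[0,0,0,0,0,0]],
  ],
)

```text
time: 10.25
eef_pos: [0.5151, 0.1492, 0.185]
tool_rot: [-3.142, 0.0, 1.674]
wrist_force: [0.4, 0.8, -0.8]
opening: 0.0158
grasp_force: 35.0
```

Run:
```python
from h import *
from cell import manip
E=[]
for i in range(5):
    s,d=wsnap("w5");E.append(s["eef_pos"]);print(np.round(s["eef_pos"]*1000,1),np.round(np.degrees(s["tool_rot"]),2),np.round(s["wrist_force"],2))
print(s["time"],np.mean(E,0));inhand(s,d)
y=np.radians(6);n=np.array([np.cos(y),np.sin(y),0]);t=np.array([-n[1],n[0],0])
p=np.mean(E,0)+t*.0009+n*.003-[0,0,.039];o=np.array([.5732,.1685,.12])
print("origin lat",(p-o)@t,"out",-(p-o)@n,"z",p[2])
P=cloud(d).reshape(-1,3);P=P[~np.isnan(P[:,0])]
a=-(P-o)@n;l=(P-o)@t
m=(P[:,2]>.137)&(P[:,2]<.143)&(a<0)&(a>-.02)
if m.sum()>20:print("panel top lat range",np.percentile(l[m],[1,99]),"out",np.percentile(a[m],[1,99]),m.sum())
D=manip.snapshot("scene");np.savez("pics/s5.npz",**D)
cv2.imwrite("pics/s5.png",cv2.resize(D["image"][140:260,210:350,::-1],None,fx=5,fy=5,interpolation=cv2.INTER_CUBIC))
```

```text
[515.1 149.2 185. ] [-180.      0.     95.93] [ 0.37  0.84 -0.83]
[515.1 149.4 185. ] [-180.     -0.     95.94] [-0.06 -0.3  -1.77]
[515.1 149.5 185. ] [-180.      0.     95.96] [-0.41 -0.28 -1.3 ]
[515.1 149.6 185. ] [-180.      0.     95.97] [-0.37 -0.65 -2.02]
[515.  149.7 185. ] [180.    -0.    95.98] [-0.96  0.78 -0.76]
10.45 [0.51508101 0.14948987 0.1850359 ]
blocktop tool x range [-21.9  25.9] y [-10.8  10.9] z -38.6 3316
edge side 1 x [26.1 60.8] y 0.7 z fit [0.022 0.063] 893
origin lat -0.011930902201146185 out 0.05678771159870138 z 0.1460359015900104
panel top lat range [-0.02880381  0.08840334] out [-0.01710803 -0.00030168] 5672
```

View pics/s5.png

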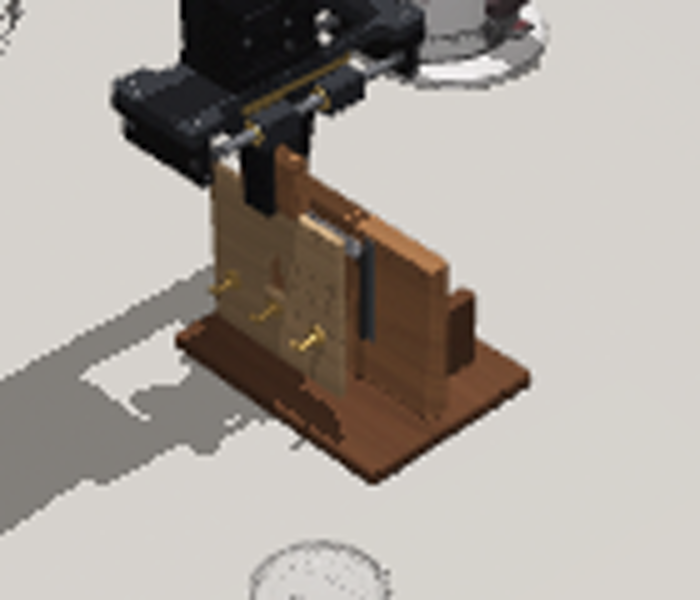

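The scene crop shows the plate upright in front of the panel, hooks facing the robot, with the fingers clear of them. The lateral shift needed is +1.3 mm, and the back face is 57 mm out. I'll approach to 20 mm out first.

Call:
arm_command(
  deltas=[
    [[0.0007,0.009,0.001,0,0,0],[0.0006,0.009,0,0,0,0],[0,0.009,0,0,0,0],[0,0.009,0,0,0,0],[0,0,0,0,0,0],[0,0,0,0,0,0],[0,0,0,0,0,0],[0,0,0,0,0,0],[0,0,0,0,0,0]],
  ],
)

```text
time: 11.45
eef_pos: [0.5504, 0.155, 0.1841]
tool_rot: [3.142, -0.0, 1.676]
wrist_force: [1.0, 0.0, -0.4]
opening: 0.0158
grasp_force: 35.0
```

```bash
cat >> h.py <<'E'
def where(N=4):
    from cell import manip
    E=[];F=[]
    for i in range(N):
        manip.snapshot("wrist");s=manip.read_state();E.append(s["eef_pos"]);F.append(s["wrist_force"])
    y=np.radians(6);n=np.array([np.cos(y),np.sin(y),0]);t=np.array([-n[1],n[0],0])
    p=np.mean(E,0)+t*.0009+n*.003-[0,0,.039];o=np.array([.5732,.1685,.12]);F=np.mean(F,0)
    print("t",s["time"],"eef",np.round(E[-1]*1000,1),"yaw",np.round(np.degrees(s["tool_rot"]),2),"origin lat %.1f out %.1f z %.1f"%((p-o)@t*1e3,-(p-o)@n*1e3,p[2]*1e3),"F n %.1f t %.1f z %.1f"%(F@n,F@t,F[2]),"open",s["opening"])
E
python3 -c "
from h import *;where()"
```

```text
t 11.65 eef [550.6 155.  184.1] yaw [179.99   0.    96.01] origin lat -10.1 out 21.0 z 145.2 F n 0.2 t -0.3 z -0.9 open 0.015595460988906561
```

Call:
arm_command(
  deltas=[
    [[0,0.002,0,0,0,0],[0,0.002,0,0,0,0],[0,0.002,0,0,0,0],[0,0.002,0,0,0,0],[0,0.002,0,0,0,0],[0,0,0,0,0,0],[0,0,0,0,0,0],[0,0,0,0,0,0]],
  ],
)

```text
time: 12.45
eef_pos: [0.5605, 0.1561, 0.184]
tool_rot: [-3.141, 0.0, 1.676]
wrist_force: [0.0, -0.6, -0.8]
opening: 0.0155
grasp_force: 35.0
```

```bash
python3 -c "
from h import *;where()"
```

```text
t 12.65 eef [560.5 156.1 184. ] yaw [-180.     -0.     96.01] origin lat -10.1 out 10.9 z 145.0 F n 0.3 t 0.3 z -1.4 open 0.01568375643685616
```

Call:
arm_command(
  deltas=[
    [[0,0.0015,0,0,0,0],[0,0.0015,0,0,0,0],[0,0.001,0,0,0,0],[0,0,0,0,0,0],[0,0,0,0,0,0],[0,0,0,0,0,0]],
  ],
)

```text
time: 13.25
eef_pos: [0.5644, 0.1565, 0.184]
tool_rot: [-3.141, 0.0, 1.676]
wrist_force: [-1.0, -0.2, -1.2]
opening: 0.0154
grasp_force: 35.0
```

```bash
python3 -c "
from h import *;where(6)"
```

```text
t 13.55 eef [564.5 156.5 183.9] yaw [-179.99    0.     96.01] origin lat -10.1 out 7.0 z 144.9 F n -1.9 t 0.6 z -0.6 open 0.015714780340051155
```

Call:
arm_command(
  deltas=[
    [[0,0.001,0,0,0,0],[0,0.001,0,0,0,0],[0,0.001,0,0,0,0],[0,0,0,0,0,0],[0,0,0,0,0,0],[0,0,0,0,0,0]],
  ],
)

```text
time: 14.15
eef_pos: [0.5675, 0.1568, 0.1839]
tool_rot: [-3.141, -0.0, 1.676]
wrist_force: [-2.5, 0.0, -0.9]
opening: 0.0158
grasp_force: 35.0
```

```bash
python3 -c "
from h import *;where(6)"
```

```text
t 14.45 eef [567.5 156.8 184. ] yaw [-179.99    0.     96.01] origin lat -10.1 out 4.0 z 144.9 F n -2.3 t 0.4 z -1.2 open 0.01550544189347279
```

Runner force fits the estimated depth. I'll press on to about 2 mm.

Call:
arm_command(
  deltas=[
    [[0,0.001,0,0,0,0],[0,0.0008,0,0,0,0],[0,0,0,0,0,0],[0,0,0,0,0,0],[0,0,0,0,0,0]],
  ],
)

```text
time: 14.95
eef_pos: [0.5693, 0.157, 0.184]
tool_rot: [-3.141, -0.0, 1.676]
wrist_force: [-2.5, -0.1, -0.9]
opening: 0.0159
grasp_force: 35.0
```

```bash
python3 -c "
from h import *;where(6)"
```

```text
t 15.25 eef [569.3 157.  183.9] yaw [-179.99   -0.     96.01] origin lat -10.1 out 2.1 z 145.0 F n -2.9 t 0.6 z -2.0 open 0.015805214430766813
```

Call:
arm_command(
  deltas=[
    [[0,0,0.0015,0,0,0],[0,0,0.0015,0,0,0],[0,0,0.0015,0,0,0],[0,0,0.0015,0,0,0],[0,0,0,0,0,0],[0,0,0,0,0,0]],
  ],
)

```text
time: 15.85
eef_pos: [0.5691, 0.1569, 0.1777]
tool_rot: [-3.141, 0.0, 1.676]
wrist_force: [-3.2, -0.8, -0.5]
opening: 0.0158
grasp_force: 35.0
```

```bash
python3 -c "
from h import *;where(6)"
```

```text
t 16.15 eef [569.2 157.  177.8] yaw [-179.97    0.     96.01] origin lat -10.2 out 2.2 z 138.7 F n -3.1 t 0.0 z -2.4 open 0.01600133302841736
```

Call:
arm_command(
  deltas=[
    [[0,0,0.001,0,0,0],[0,0,0.001,0,0,0],[0,0,0.001,0,0,0],[0,0,0.001,0,0,0],[0,0,0.001,0,0,0],[0,0,0.001,0,0,0],[0,0,0.001,0,0,0],[0,0,0.001,0,0,0],[0,0,0,0,0,0],[0,0,0,0,0,0]],
  ],
)

```text
time: 17.15
eef_pos: [0.5692, 0.157, 0.1698]
tool_rot: [-3.141, -0.0, 1.676]
wrist_force: [-2.9, 0.3, -1.1]
opening: 0.0157
grasp_force: 35.0
```

```bash
python3 -c "
from h import *;where(6)"
```

```text
t 17.45 eef [569.2 157.  169.8] yaw [-179.97    0.     96.01] origin lat -10.1 out 2.2 z 130.8 F n -2.8 t -0.2 z -1.9 open 0.015661581315352165
```

Call:
arm_command(
  deltas=[
    [[0,0,0.0015,0,0,0],[0,0,0.0015,0,0,0],[0,0,0.0015,0,0,0],[0,0,0.0015,0,0,0],[0,0,0.0015,0,0,0],[0,0,0.001,0,0,0],[0,0,0,0,0,0],[0,0,0,0,0,0]],
  ],
)

```text
time: 18.25
eef_pos: [0.5691, 0.1569, 0.1612]
tool_rot: [-3.141, 0.0, 1.676]
wrist_force: [-2.7, -0.5, -1.8]
opening: 0.0158
grasp_force: 35.0
```

```bash
python3 -c "
from h import *;where(6)"
```

```text
t 18.55 eef [569.1 157.  161.2] yaw [-179.97    0.     96.01] origin lat -10.2 out 2.3 z 122.2 F n -2.7 t 0.1 z -2.0 open 0.015935968523153585
```

Call:
arm_command(
  deltas=[
    [[0,0,0.0005,0,0,0],[0,0,0.0005,0,0,0],[0,0,0.0005,0,0,0],[0,0,0.0005,0,0,0],[0,0,0,0,0,0],[0,0,0,0,0,0]],
  ],
)

```text
time: 19.15
eef_pos: [0.5694, 0.157, 0.1596]
tool_rot: [3.141, -0.0, 1.676]
wrist_force: [-2.7, -0.6, 0.5]
opening: 0.0158
grasp_force: 35.0
```

```bash
python3 -c "
from h import *;where(6)"
```

```text
t 19.45 eef [569.4 157.  159.6] yaw [180.     0.    96.01] origin lat -10.2 out 2.0 z 120.6 F n -2.9 t -0.1 z 0.4 open 0.01596944116462882
```

Call:
arm_command(
  deltas=[
    [[0,0,0.0005,0,0,0],[0,0,0.0005,0,0,0],[0,0,0,0,0,0],[0,0,0,0,0,0]],
  ],
)

```text
time: 19.85
eef_pos: [0.5693, 0.157, 0.1584]
tool_rot: [-3.141, 0.0, 1.676]
wrist_force: [-3.8, 0.7, 0.2]
opening: 0.0157
grasp_force: 35.0
```

```bash
python3 -c "
from h import *;where(6)"
```

```text
t 20.15 eef [569.3 157.  158.4] yaw [-179.99    0.     96.01] origin lat -10.2 out 2.1 z 119.4 F n -2.4 t 0.1 z -0.6 open 0.015766951413399184
```

Call:
arm_command(
  deltas=[
    [[0,0,0.0005,0,0,0],[0,0,0.0005,0,0,0],[0,0,0,0,0,0],[0,0,0,0,0,0]],
  ],
)

```text
time: 20.55
eef_pos: [0.5695, 0.157, 0.1582]
tool_rot: [3.141, 0.0, 1.676]
wrist_force: [-4.7, -0.6, 5.1]
opening: 0.0157
grasp_force: 35.0
```

```bash
python3 -c "
from h import *;where(6)"
```

```text
t 20.85 eef [569.4 157.  158.2] yaw [179.97   0.    96.01] origin lat -10.1 out 1.9 z 119.2 F n -5.0 t 0.1 z 5.6 open 0.01577535346131441
```

Call:
arm_command(
  deltas=[
    [[0,0,0.0005,0,0,0],[0,0,0.0005,0,0,0],[0,0,0,0,0,0],[0,0,0,0,0,0]],
  ],
)

```text
time: 21.25
eef_pos: [0.5695, 0.157, 0.1579]
tool_rot: [3.141, 0.0, 1.676]
wrist_force: [-6.9, -1.2, 9.4]
opening: 0.016
grasp_force: 35.0
```

```bash
python3 -c "
from h import *;where(6)"
```

```text
t 21.55 eef [569.5 157.  158. ] yaw [179.96   0.    96.01] origin lat -10.1 out 1.9 z 118.9 F n -7.0 t -0.3 z 9.2 open 0.015345484699144004
```

Hard stop reached: 9 N, and z no longer moves. I'll ease the plate forward onto the head, relax the push and let go.

Call:
arm_command(
  deltas=[
    [[0,-0.001,0,0,0,0],[0,-0.001,0,0,0,0],[0,0,-0.0005,0,0,0],[0,0,-0.0005,0,0,0],[0,0,0,0,0,0],[0,0,0,0,0,0]],
  ],
)

```text
time: 22.15
eef_pos: [0.5681, 0.1568, 0.1581]
tool_rot: [3.14, -0.0, 1.676]
wrist_force: [0.2, 0.5, 4.9]
opening: 0.0159
grasp_force: 35.0
```

```bash
python3 -c "
from h import *;where(6)"
```

```text
t 22.45 eef [568.1 156.8 158.1] yaw [179.9    0.    96.01] origin lat -10.2 out 3.3 z 119.1 F n 0.7 t -0.1 z 5.4 open 0.01583953585846384
```

Call:
arm_command(
  deltas=[
    [[0,0,0,0,0,0],[0,0,0,0,0,0],[0,0,0,0,0,0],[0,0,0,0,0,0],[0,0,0,0,0,0],[0,0,0,0,0,0],[0,0,0,0,0,0]],
  ],
  grip=0.06,
  grip_force=10,
)

```text
time: 23.15
eef_pos: [0.5673, 0.1568, 0.1575]
tool_rot: [-3.142, 0.0, 1.676]
wrist_force: [0.1, -0.3, 0.4]
opening: 0.0582
grasp_force: 0.0
```

Call:
arm_command(
  deltas=[
    [[0,0,-0.01,0,0,0],[0,0,-0.02,0,0,0],[0,0,-0.03,0,0,0],[0,0,-0.03,0,0,0],[0,0,0,0,0,0],[0,0,0,0,0,0],[0,0,0,0,0,0],[0,0,0,0,0,0]],
  ],
)

```text
time: 23.95
eef_pos: [0.5665, 0.1567, 0.246]
tool_rot: [-3.139, 0.0, 1.676]
wrist_force: [-0.5, 0.2, -0.2]
opening: 0.0599
grasp_force: 0.0
```

Run:
```python
from h import *
from cell import manip
s,d=wsnap("w9");print(s["time"],s["eef_pos"],s["opening"],s["wrist_force"])
P=cloud(d).reshape(-1,3);P=P[~np.isnan(P[:,0])]
y=np.radians(6);n=np.array([np.cos(y),np.sin(y),0]);t=np.array([-n[1],n[0],0]);o=np.array([.5732,.1685,0])
a=-(P-o)@n*1e3;l=(P-o)@t*1e3;z=P[:,2]*1e3
m=(z>172)&(z<186)&(abs(l+10)<40)&(abs(a)<40)
rect(P[m],"block top")
print("  expect z 178: med",np.median(z[m]),"lat",np.percentile(l[m],[1,99]),"out",np.percentile(a[m],[1,99]))
m=(z>150)&(z<165)&(l>18)&(l<55)&(a>-2)&(a<16)
print("edge",m.sum(),"z",np.polyfit(l[m]+10,z[m],1),"out vs lat",np.polyfit(l[m]+10,a[m],1),"lmax",l[m].max())
D=manip.snapshot("scene")
cv2.imwrite("pics/s9.png",cv2.resize(D["image"][140:260,210:350,::-1],None,fx=5,fy=5,interpolation=cv2.INTER_CUBIC))
```

```text
23.95 [0.56648064 0.15665043 0.2459758 ] 0.05989621320077065 [-0.46957488  0.23204487 -0.19432441]
block top 112 c [565.  181.2] size [16.   3.4] ang 5.86 z [172.5 179.5 185.4]
  expect z 178: med 179.46241425834694 lat [11.87177625 15.13481658] out [-0.97388815 14.65832849]
edge 361 z [-2.08958722e-02  1.58064434e+02] out vs lat [-2.43490278e-03  6.93594157e+00] lmax 49.93197509031908
```

View pics/s9.png

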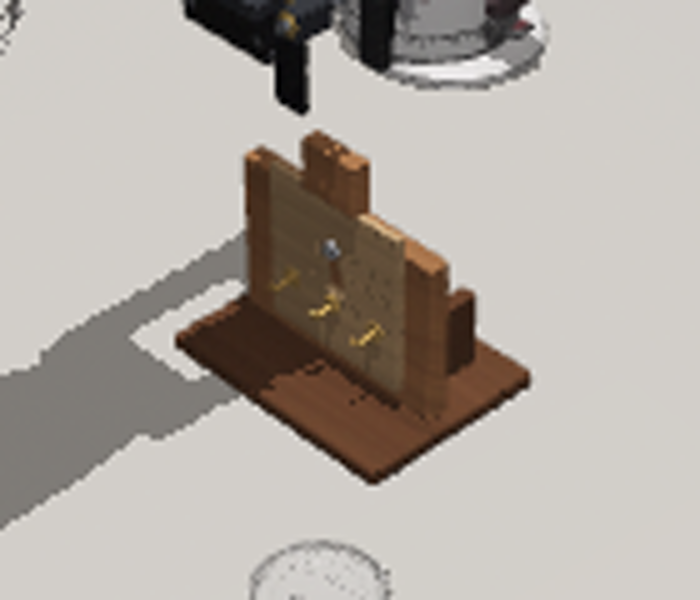

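The plate hangs upright on the stud: the head shows at (330,248) at the top of the slot. The edge slope is unchanged from in hand, the back face is about 4 mm from the panel, and the gripper is clear.

```bash
python3 -c "
from cell import manip;print(manip.close_job())"
```

```text
the job is handed in; nothing more can be done
None
```

The hook plate is hung on the stud, pulled down to its hard stop, upright and released at about 24 s; the gripper is clear of it, and the job is handed in.

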